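Load the board carrier into the shield box

ROBOT

A 6-joint arm with a two-finger parallel gripper is mounted at the origin on the work surface. World frame = base frame: x ahead of the robot, y to its left, z up, the work surface at z = 0. Lengths are in m, angles in rad, forces in N, time in s.
With the tool pointing down it reaches from about 0.425 to 0.95 m from the base axis. Payload 3.5 kg.
Tool frame: the origin (TCP) lies at the very end of the fingers, on their centre line; the grasp point (between the pads) lies 19 mm behind it (ctrl.pinch_z is the distance from the TCP to the grasp point, in m); z points along the fingers, y is the line along which they close (so a half turn about z gives the same grasp; the last joint's range is limited). The gripper opens to 85 mm and grips with 20 to 120 N. Pads are 22 mm wide; open, the fingers measure 114 mm over their backs; the gripper's body (76 mm by 85 mm) begins 54 mm behind the grasp point. The pads swing forward as they close: fully open they stand 13 mm farther back than shut.
Start: joints at [0.993, 0.286, 1.577, -0, 1.279, -0.15], TCP at [0.28, 0.614, 0.231] pointing down, gripper open.
Joint ranges: [-2.77, 2.77], [-0.9, 2.22], [0.21, 2.48], [-1.53, 4.67], [0.24, 2.81], [-2.84, 2.84]. Speed limits (rad/s): [2.79, 2.79, 3.14, 3.14, 3.14, 3.14].

INTERFACE

Orientations are given as a unit quaternion [x, y, z, w].
In Python, from plant import ctrl gives the robot as it stands. The module is installed in compiled form; this text tells all that it offers.
- The arm moves only by the shell command python3 -m crank 'ROWS' [OPENING] [FORCE]. ROWS is JSON, a list of rows, each a list of 6 numbers: the shift along the tool's x, y, z in cm, then the turn, a rotation vector about the tool's x, y, z in rad. In form: [[tx, ty, tz, rx, ry, rz], ...]. A call has 1 to 10 rows; each row is the pose to reach, as a shift and turn from the pose commanded when the call began, along the tool's axes at that moment; what a row does not reach only later rows make up. A row lasts 1/10 s, in which the tool goes at most 50 mm and 8.59 degrees, less where a joint would pass 70% of its speed; a pose out of reach is approached as far as the arm can. A call with a gripper value outside its range is refused whole. OPENING is the opening, from 0 (shut) to 1 (fully open), set as the call begins (- or left out, the last holds). The fingers move at their own pace and stop on an object; FORCE is the grip in N (left out, the last holds). Time passes only in rows, so rows that repeat a pose let the fingers close. It gives the time, the measured TCP pose, the force, the opening and the grip force at its end, in the units of the state.
- ctrl.get_state(): the state, without advancing time (a new reading comes with each control period).
- ctrl.read_camera(name): name is "scene" or "top" or "wrist"; returns (picture, depth): 480x640x3 uint8, blue, green, red; 480x640 float32, m along the optical axis (not along the pixel's ray), 0 where there is no reading.
- ctrl.camera_info(name): a dict with "K" (3x3 intrinsics, pixels), "origin" and "orientation" of the camera in the world. Camera axes: x right, y down, z forward; pixel columns grow to the right and rows downward; lengths in m; the calibration is good to about 2 mm. A picture is of the moment at which its call begins: read the wrist's pose just before it. camera_info takes no time and is no camera call; for the wrist camera it gives the pose at the moment of the call.
- ctrl.sign_off(): hands the job in; it is judged then, once.
The state is a dict: "time": time; "qpos": joint angles; "dq": joint speeds; "joint_efforts": joint torques, N m; "eef_pos": TCP position; "tcp_rot": TCP orientation; "contact_force": force on the tool from outside, world axes, zero at the start; "wrist_torque": the same for the moment, N m; "opening": opening from 0.0 (shut) to 1.0 (fully open); "finger_force": force on a finger pad.
Only numpy, scipy, OpenCV 4.12 (cv2) and the standard library are available. Lean on these libraries where they do the work, as an engineer would, in place of code of your own. Each camera call takes 0.05 s, during which the arm holds its last target. There are 200 camera calls.

TASK

Swing the lid of the grey shield box open until it rests back on its stop. Then lay the board carrier, brass nose first, on the box's lead-in and slide it through the slot under the yellow lintel, shifting your hold to the tab inside the box, until it is fully home with the blue socket pushed all the way back. Leave the lid open and the yellow hand meter, solder spool and screwdriver where they are.

Things in the scene. Friction and masses are not known exactly. Their poses are not given: they have to be found in the camera images.
- box: Grey shield box, fixed. Origin: bench level, on the track's centre line, at the OUTER face of the slot wall; +y runs along the track into the box, z up. In mm: outside x -59..59, y 0..157, walls up to z 58; floor top z 6; inside y 6..151, x -55..55. Open on top when the lid is up.
- slot (a point): Centre of the slot's mouth, box (0, 0, 25) mm. The slot wall is 6 mm thick (box y 0..6); opening 74 wide (x -37..37), z 6..44, the yellow lintel above it z 44..58: too low for fingers to pass. Inside, white lips overhang the track (|x| 30..42, y 8..120, z 18..22; guides below them 76 apart), so the carrier cannot go in from above, only slide in under them.
- lead_in (a point): Centre of the lead-in tray's floor outside the slot, box (0, -63.5, 6) mm. Floor top z 6, box y -127..0; open on top; white side rails up to z 18, 94 apart from y -127 to -40, then narrowing evenly to 74 at the slot.
- lid (a joint): Aluminium lid of the box, hinge angle in rad: 0 closed, 1.85 resting open on its stop (0.28 past upright). Let go before about 1.55 it falls shut, beyond that it falls on to the stop. Plate 118 x 157 x 5 mm, 0.25 kg, underside at box z 58 when closed.
- lid_hinge (a point): Point on the hinge axis (axis parallel to box y), at box (59, 78.5, 60) mm, the middle of the box's far long side.
- lid_knob (a point): Grip point on the black knob of the lid: 100 mm from the hinge axis along the lid and 24 mm out from the hinge plane. Knob: 12 mm (box x) x 14 mm (box y) x 34 mm tall above the lid when closed (box z 63..97); lid edge 18 mm beyond it. Pinch it along box y so that it can pivot between the pads as the lid turns.
- carrier: Loose black carrier with a green board, 0.22 kg. Origin: centre of the underside; +y points to the nose (brass strip). Plate 70 (x) x 110 (y) x 8 mm; the foremost 15 mm is 58 wide. Two tabs, each 30 (x) x 14 (y) mm, z 8..34: yellow tab centred at y +28, red tab centred at y -40. Fully home, its origin is at box (0, 73, 6), its tail 12 mm inside the slot wall.
- carrier_nose (a point): Middle of the carrier's front edge, at carrier (0, 55, 4) mm.
- socket (a joint): Blue sliding socket block at the inner end of the track, m: it starts 0 to 0.003, 0.012 is pushed back to its hard stop. It slides stiffly (about 5 N) and stays where it is left. Front face at box y 116 mm + joint value, 50 wide, z 6.5..17.5.
- meter: Yellow hand meter, 150 x 75 x 35 mm, lying flat, origin under its centre. Leave alone.
- spool: Steel-coloured solder spool, 54 mm diameter, 40 mm tall, standing, origin under its centre. Leave alone.
- driver: Screwdriver with an orange handle, 170 mm long, lying along its x, origin under its centre. Leave alone.
Things that resemble listed ones, but are neither listed nor needed, are in the scene too. Leave any orange look-alike of the carrier alone.

How it is judged:
By the outcome, as a careful person would: the job done as asked, in the order asked, and still so for the second after the job is handed in, with the robot touching nothing.
It also fails if it takes over 67 s, if anything falls off the work surface, if the arm or the gripper's body presses on something with over 40 N, if the wrist force passes 120 N, or if a joint passes its speed limit or range.

## Working session

There is one attempt and no reset: what is moved stays moved. The work goes in short steps, Python scripts to look and compute and a shell command to move; the robot and the scene stay as the last step left them, time stands still between calls to the robot, and variables do not carry over. Pictures are saved under pics/ and viewed, at most 10 in all, crops included, and the job is handed in when it is done.

```bash
mkdir -p pics
cat > h.py <<'E'
import numpy as np, cv2
from plant import ctrl
from scipy.spatial.transform import Rotation as R
def cam(n):
    i=ctrl.camera_info(n); im,d=ctrl.read_camera(n)
    K=np.array(i["K"]);o=np.array(i["origin"]);q=np.array(i["orientation"])
    Rm=R.from_quat(q).as_matrix() if q.size==4 else q
    v,u=np.mgrid[0:480,0:640]
    P=np.stack([(u-K[0,2])/K[0,0]*d,(v-K[1,2])/K[1,1]*d,d],-1)@Rm.T+o
    P[d==0]=np.nan
    return im,P
E
python3 - <<'E'
from h import *
s=ctrl.get_state();print(s)
for n in("top","scene"):
    print(ctrl.camera_info(n))
    im,P=cam(n);cv2.imwrite(f"pics/{n}0.png",im);np.save(f"{n}0.npy",P);cv2.imwrite(f"{n}0raw.png",im)
E
```

```text
{'time': 0.0, 'qpos': array([ 9.93013305e-01,  2.87165675e-01,  1.57813129e+00,  1.49152991e-05,
        1.27858170e+00, -1.49974604e-01]), 'dq': array([-7.32202627e-05, -1.03284388e-03,  1.07518529e-03, -9.19276742e-04,
        2.33161529e-03, -2.08736378e-04]), 'joint_efforts': array([-2.37711620e-04, -4.05983698e+01, -2.92623925e+01, -1.61875055e-04,
        5.83044399e-03, -1.27270414e-05]), 'eef_pos': array([0.27964745, 0.61365237, 0.22997191]), 'tcp_rot': array([ 2.12278707e-01,  9.77208496e-01, -1.06562438e-03, -4.13469185e-04]), 'contact_force': array([ 0.65185356,  0.24502199, -0.30785696]), 'wrist_torque': array([-0.06498675, -0.01234465,  0.03520824]), 'finger_force': 0.0, 'opening': 1.0043226008286512}
{'K': array([[447.03512675,   0.        , 327.82003011],
       [  0.        , 447.03512675, 236.33439613],
       [  0.        ,   0.        ,   1.        ]]), 'origin': array([ 0.50299365, -0.04590692,  1.06252969]), 'orientation': array([-0.69743584,  0.71545992, -0.02962068,  0.02868733])}
{'K': array([[565.06945693,   0.        , 326.7139832 ],
       [  0.        , 565.06945693, 239.55095602],
       [  0.        ,   0.        ,   1.        ]]), 'origin': array([1.44202373, 0.26269588, 0.97534315]), 'orientation': array([ 0.53554747,  0.75372105, -0.30674228, -0.22583769])}
```

View pics/top0.png

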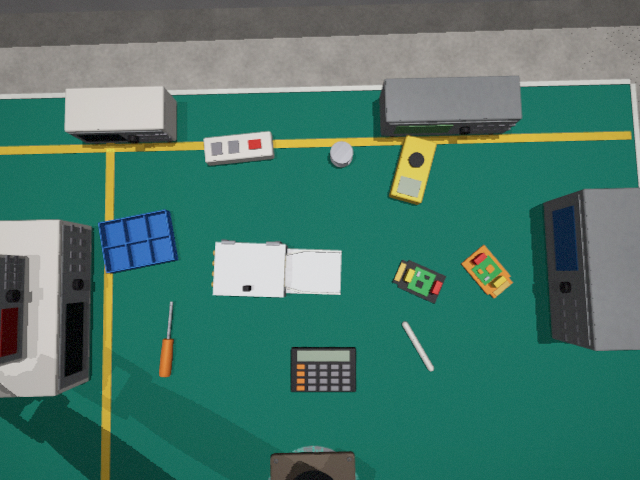

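View pics/scene0.png

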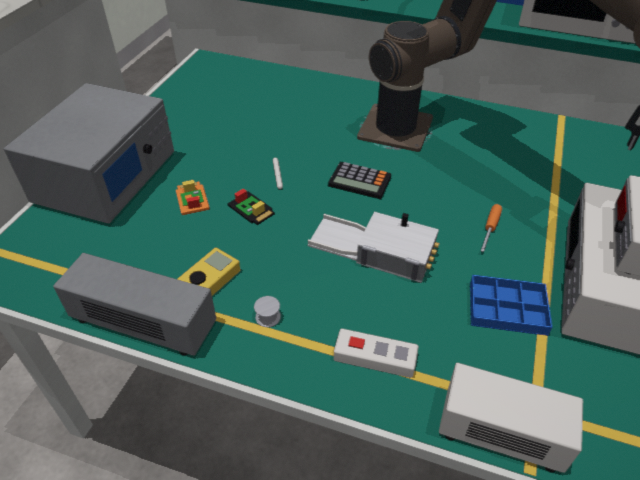

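The top view shows the box with its lid at (249,270), its knob at (248,289) and the lead-in at (314,272), so box +y points left. There are two carrier candidates. The black and green one at (419,281) fits the description, and the orange-framed one at (487,272) is the look-alike. I'll enlarge both and measure.

```bash
cat > m.py <<'E'
from h import *
im=cv2.imread("top0raw.png");P=np.load("top0.npy")
cv2.imwrite("pics/crop.png",cv2.resize(im[235:315,385:525],None,fx=5.7,fy=5.7,interpolation=cv2.INTER_CUBIC)[:600])
z=P[...,2]
def sub(r):return (slice(r[0],r[1]),slice(r[2],r[3]))
print("table z",np.nanmedian(z[300:340,430:520]),np.nanmedian(z[300:330,210:330]))
# lid
m=np.zeros(z.shape,bool);s=sub((230,310,200,350));m[s]=True
l=m&(z>.055)&(z<.072)
r=cv2.minAreaRect((P[l][:,:2]*1000).astype(np.float32));print("lid",l.sum(),r,np.median(z[l]))
k=m&(z>.078);print("knob",k.sum(),np.median(P[k],0),P[k].min(0),P[k].max(0))
l=m&(z>.012)&(z<.03)&(np.mgrid[0:480,0:640][1]>288)
print("leadin",cv2.minAreaRect((P[l][:,:2]*1000).astype(np.float32)))
hsv=cv2.cvtColor(im,cv2.COLOR_BGR2HSV);m[:]=False;m[sub((250,310,385,452))]=True
H=hsv[...,0];S=hsv[...,1];V=hsv[...,2]
ye=m&(H>18)&(H<35)&(S>120)&(V>120);re=m&((H<8)|(H>172))&(S>130)&(V>90)
for n,c in(("y",ye),("r",re)):
    c=c&(z>.026);print(n,c.sum(),np.median(P[c],0) if c.any() else 0)
    print(cv2.minAreaRect((P[c][:,:2]*1000).astype(np.float32)))
l=m&(z>.004);print("car",cv2.minAreaRect((P[l][:,:2]*1000).astype(np.float32)))
E
python3 m.py
```

```text
table z -0.0005171755180173321 -0.0009489912109872378
lid 3759 ((519.4253540039062, 130.05474853515625), (157.98837280273438, 124.019775390625), 87.37910461425781) 0.06198506538879034
knob 43 [0.47586119 0.1305664  0.09555967] [0.46943605 0.12564022 0.08389875] [0.48048104 0.13936515 0.09862282]
leadin ((508.0806884765625, -13.95449447631836), (119.31253051757812, 102.05227661132812), 87.01392364501953)
y 77 [ 0.49421686 -0.23257166  0.03331958]
((493.9118347167969, -233.14173889160156), (13.45589828491211, 29.230133056640625), 65.06806945800781)
r 83 [ 0.46527195 -0.29355706  0.03295116]
((464.4888610839844, -294.67742919921875), (14.929320335388184, 29.074844360351562), 65.03064727783203)
car ((473.56658935546875, -263.4451904296875), (121.95193481445312, 148.77056884765625), 6.6397786140441895)
```

View pics/crop.png

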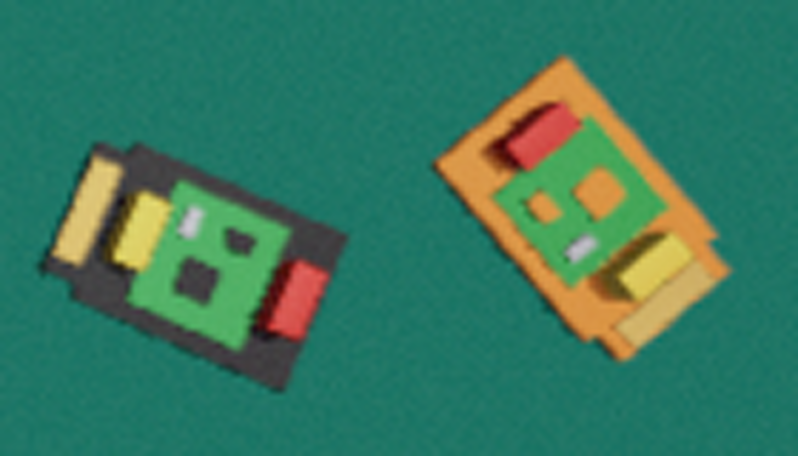

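The enlarged crop confirms it: the left object, at about (195,265), is the black carrier with its brass nose at the upper left. The right one has an orange frame, so I leave it alone. Next I move over the knob.

```bash
cat >> h.py <<'E'
def go(p,head=None,st=None):
    "rows entry to bring TCP to world p, tool down, tool y at heading (deg)"
    s=st or ctrl.get_state(); Rc=R.from_quat(s["tcp_rot"]); t=Rc.inv().apply(np.array(p)-s["eef_pos"])*100
    out=np.round(t,2).tolist()
    if head is not None:
        y=np.array([np.cos(np.radians(head)),np.sin(np.radians(head)),0]);z=np.array([0,0,-1.])
        Rt=R.from_matrix(np.stack([np.cross(y,z),y,z],1))
        out+=np.round((Rc.inv()*Rt).as_rotvec(),3).tolist()
    print("row",out)
E
python3 -c "
from h import *
go([.476,.1305,.22],87.2)"
```

```text
row [-37.91, -35.81, 1.07, -0.002, -0.001, -0.379]
```

```bash
python3 -m crank '[[-37.91,-35.81,1.07,0,0,-0.379],[-37.91,-35.81,1.07,0,0,-0.379],[-37.91,-35.81,1.07,0,0,-0.379],[-37.91,-35.81,1.07,0,0,-0.379],[-37.91,-35.81,1.07,0,0,-0.379],[-37.91,-35.81,1.07,0,0,-0.379],[-37.91,-35.81,1.07,0,0,-0.379],[-37.91,-35.81,1.07,0,0,-0.379],[-37.91,-35.81,1.07,0,0,-0.379],[-37.91,-35.81,1.07,0,0,-0.379]]' && python3 -m crank '[[0,0,0,0,0,0]]'; python3 -c "
from h import *
go([.476,.1305,.22],87.2)"
```

```text
time: 1.1
eef_pos: [0.4682, 0.1493, 0.2208]
tcp_rot: [0.024, 1.0, 0.0, -0.0]
contact_force: [1.7, 0.2, -0.5]
opening: 0.999
finger_force: 0.0
time: 1.2
eef_pos: [0.4697, 0.1464, 0.2207]
tcp_rot: [0.028, 1.0, -0.001, 0.0]
contact_force: [0.1, 0.2, -1.1]
opening: 0.998
finger_force: 0.0
row [-0.72, -1.55, 0.07, -0.002, 0.0, -0.007]
```

```bash
python3 -m crank '[[-0.7,-1.55,0.1,0,0,0],[-0.7,-1.55,0.1,0,0,0],[-0.7,-1.55,0.1,0,0,0]]'
python3 - <<'E'
from h import *
go([.476,.1305,.22],87.2)
im,P=cam("wrist");cv2.imwrite("pics/w1.png",im);np.save("w1.npy",P)
z=P[...,2]
l=(z>.057)&(z<.068)
print("lid",l.sum(),cv2.minAreaRect((P[l][:,:2]*1000).astype(np.float32)),np.median(z[l]))
k=(z>.075)&(z<.105)&(abs(P[...,0]-.476)<.03)&(abs(P[...,1]-.13)<.03);k&=z>.09
print(k.sum(),np.median(P[k],0),cv2.minAreaRect((P[k][:,:2]*1000).astype(np.float32)))
E
```

```text
time: 1.5
eef_pos: [0.4739, 0.1361, 0.2197]
tcp_rot: [0.024, 1.0, 0.0, -0.0]
contact_force: [0.5, 0.5, 0.1]
opening: 0.996
finger_force: 0.0
row [-0.23, -0.54, -0.03, 0.0, -0.001, -0.0]
lid 28746 ((520.1087646484375, 130.07310485839844), (157.4878387451172, 126.24004364013672), 86.73603057861328) 0.06319844061792035
389 [0.47435164 0.1326438  0.09681731] ((475.34124755859375, 132.49871826171875), (13.648405075073242, 12.671191215515137), 87.15290069580078)
```

View pics/w1.png

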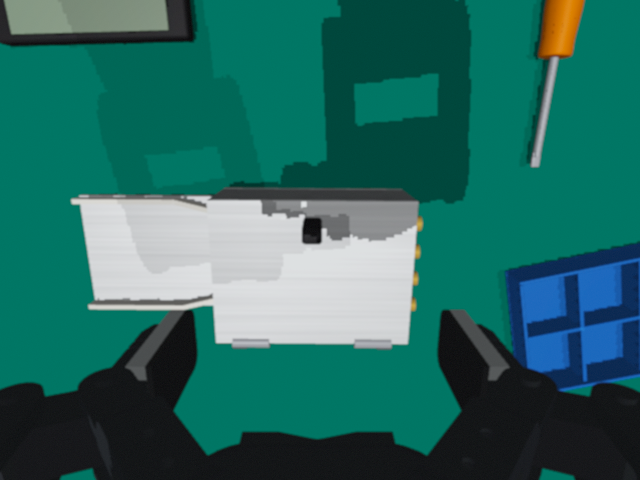

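The wrist view shows the knob at (312,231) on the white lid, with the lead-in to the left. I lower onto the knob.

```bash
python3 -c "
from h import *
print(ctrl.get_state()['eef_pos'],ctrl.get_state()['dq'].round(3))
go([.4754,.1325,.071],87.1)"
```

```text
[0.47386955 0.1363346  0.21980042] [ 0.009 -0.001 -0.003 -0.002 -0.003 -0.004]
row [-0.18, -0.38, 14.88, 0.0, -0.001, 0.003]
```

```bash
python3 -m crank '[[-0.18,-0.38,4,0,0,0],[-0.18,-0.38,8,0,0,0],[-0.18,-0.38,11,0,0,0],[-0.18,-0.38,13,0,0,0],[-0.18,-0.38,14,0,0,0],[-0.18,-0.38,14.8,0,0,0],[-0.18,-0.38,14.8,0,0,0],[-0.18,-0.38,14.8,0,0,0]]'; python3 -c "
from h import *
print(ctrl.get_state()['eef_pos'],ctrl.get_state()['dq'].round(3))
go([.4754,.1325,.071],87.1)"
```

```text
time: 2.35
eef_pos: [0.4768, 0.1319, 0.0731]
tcp_rot: [0.024, 1.0, 0.0, 0.001]
contact_force: [-0.1, -0.1, 0.7]
opening: 0.997
finger_force: 0.0
[0.47681963 0.13186057 0.07311963] [-0.005 -0.008 -0.007 -0.001 -0.002 -0.001]
row [0.15, 0.06, 0.21, 0.0, 0.002, 0.002]
```

```bash
python3 -m crank '[[0.1,0.06,0.1,0,0,0],[0.1,0.06,0.1,0,0,0],[0.1,0.06,0.1,0,0,0],[0.1,0.06,0.1,0,0,0],[0.1,0.06,0.1,0,0,0],[0.1,0.06,0.1,0,0,0],[0.1,0.06,0.1,0,0,0],[0.1,0.06,0.1,0,0,0]]' 0 35
python3 - <<'E'
import numpy as np
r0=np.array([-100,31.])
for t in np.arange(0.1,1.86,.1):
    c,s=np.cos(t),np.sin(t);x,z=r0[0]*c+r0[1]*s,-r0[0]*s+r0[1]*c
    print(round(t,2),round(-(x-r0[0])/10,1),0,round(-(z-r0[1])/10,1))
E
```

```text
time: 3.15
eef_pos: [0.4752, 0.1323, 0.0713]
tcp_rot: [0.024, 1.0, 0.0, 0.0]
contact_force: [-0.7, 1.6, 2.0]
opening: 0.162
finger_force: 37.8
0.1 -0.4 0 -1.0
0.2 -0.8 0 -1.9
0.3 -1.4 0 -2.8
0.4 -2.0 0 -3.6
0.5 -2.7 0 -4.4
0.6 -3.5 0 -5.1
0.7 -4.3 0 -5.7
0.8 -5.3 0 -6.2
0.9 -6.2 0 -6.7
1.0 -7.2 0 -7.0
1.1 -8.2 0 -7.2
1.2 -9.3 0 -7.3
1.3 -10.3 0 -7.4
1.4 -11.4 0 -7.3
1.5 -12.4 0 -7.1
1.6 -13.4 0 -6.8
1.7 -14.4 0 -6.4
1.8 -15.3 0 -5.9
```

```bash
python3 -m crank '[[-0.4,0,-1.0,0,0,0],[-0.8,0,-1.9,0,0,0],[-1.4,0,-2.8,0,0,0],[-2.0,0,-3.6,0,0,0],[-2.7,0,-4.4,0,0,0],[-3.5,0,-5.1,0,0,0],[-4.3,0,-5.7,0,0,0],[-5.3,0,-6.2,0,0,0]]'
```

```text
time: 3.95
eef_pos: [0.5285, 0.1293, 0.1343]
tcp_rot: [0.024, 1.0, -0.0, -0.0]
contact_force: [-5.6, -0.5, 1.1]
opening: 0.153
finger_force: 35.3
```

```bash
python3 -m crank '[[-0.9,0,-0.5,0,0,0],[-1.9,0,-0.8,0,0,0],[-2.9,0,-1.0,0,0,0],[-4.0,0,-1.1,0,0,0],[-5.0,0,-1.2,0,0,0],[-6.1,0,-1.1,0,0,0],[-7.1,0,-0.9,0,0,0],[-8.1,0,-0.6,0,0,0],[-9.1,0,-0.2,0,0,0],[-10.0,0,0.3,0,0,0]]'; python3 -m crank '[[0,0,0,0,0,0],[0,0,0,0,0,0]]'
```

```text
time: 4.95
eef_pos: [0.6309, 0.1237, 0.1314]
tcp_rot: [0.024, 1.0, -0.001, 0.003]
contact_force: [0.7, -4.3, 3.9]
opening: 0.156
finger_force: 34.7
time: 5.15
eef_pos: [0.6309, 0.1237, 0.1314]
tcp_rot: [0.024, 1.0, -0.001, 0.003]
contact_force: [0.3, -5.1, 5.1]
opening: 0.152
finger_force: 34.9
```

```bash
python3 -m crank '[[0,0,0,0,0,0],[0,0,0,0,0,0],[0,0,0,0,0,0],[0,0,0,0,0,0],[0,0,0,0,0,0]]' 1;  python3 -m crank '[[-0.5,0,-3,0,0,0],[-1,0,-6,0,0,0],[-1,0,-10,0,0,0],[-1,0,-12,0,0,0],[-1,0,-12,0,0,0]]'
python3 - <<'E'
from h import *
im,P=cam("scene");cv2.imwrite("pics/s1.png",cv2.resize(im[150:350,280:520],None,fx=3,fy=3))
im,P=cam("top");np.save("t1.npy",P);cv2.imwrite("t1.png",im)
go([.483,-.257,.20],64.8)
go([.483,-.257,.20],64.8-180)
E
```

```text
time: 5.65
eef_pos: [0.6277, 0.1251, 0.1297]
tcp_rot: [0.024, 1.0, 0.0, -0.0]
contact_force: [-0.1, -0.5, -0.7]
opening: 0.979
finger_force: 0.0
time: 6.15
eef_pos: [0.64, 0.1245, 0.2552]
tcp_rot: [0.024, 1.0, 0.0, 0.005]
contact_force: [0.3, 0.0, 0.0]
opening: 1.005
finger_force: 0.0
row [13.58, -38.84, 4.95, 0.0, -0.0, 0.391]
row [13.58, -38.84, 4.95, 0.0, 0.0, -2.75]
```

View pics/s1.png

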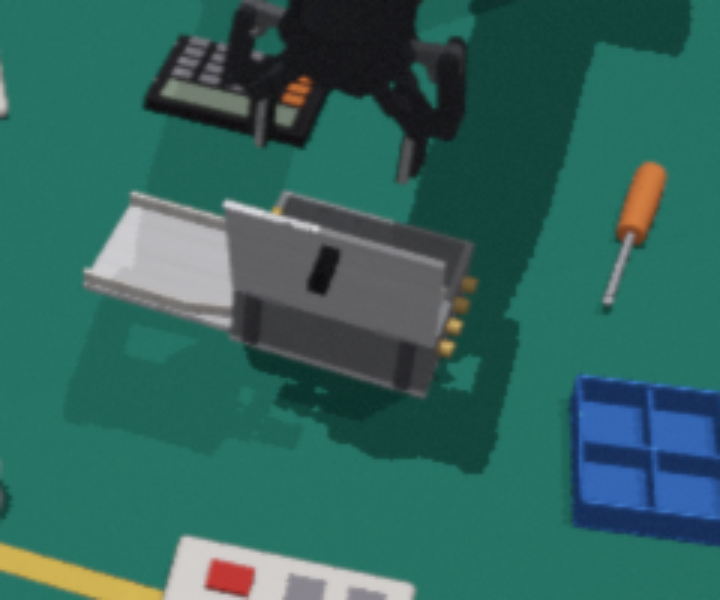

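The lid rests open on its stop: the plate leans back, with the knob at (325,270) in the crop. I go over the lead-in and measure its centre line close up before fetching the carrier.

```bash
python3 -c "
from h import *
go([.53,-.02,.25],87.1)"
```

```text
row [10.04, -14.94, -0.05, 0.0, -0.0, 0.002]
```

```bash
python3 -m crank '[[3,-4,0,0,0,0],[6,-8,0,0,0,0],[9,-12,0,0,0,0],[10,-15,0,0,0,0],[10,-15,0,0,0,0],[10,-15,0,0,0,0]]'
python3 - <<'E'
from h import *
im,P=cam("wrist");cv2.imwrite("pics/w2.png",im);np.save("w2.npy",P)
th=np.radians(87.1);by=np.array([np.cos(th),np.sin(th)]);bx=np.array([by[1],-by[0]])
C=np.array([.5162,.1304])-by*.0785
B=(P[...,:2]-C)*1000; B=np.stack([B@bx,B@by,P[...,2]*1000],-1);np.save("B2.npy",B)
print("floor z",np.nanmedian(B[(abs(B[...,0])<30)&(abs(B[...,1]+60)<40)&(B[...,2]<14)][:,2]))
for y in range(-115,0,15):
    s=(abs(B[...,1]-y)<4)&(B[...,2]>14)&(B[...,2]<24)&(abs(B[...,0])<60)
    x=B[s][:,0];print(y,x[x<0].min() if (x<0).any() else 0,x[x<0].max() if (x<0).any() else 0,x[x>0].min() if (x>0).any() else 0,x[x>0].max() if (x>0).any() else 0)
s=(abs(B[...,1]-3)<12)&(B[...,2]>52)&(B[...,2]<64)&(abs(B[...,0])<50);print("lintel",s.sum(),B[s].min(0),B[s].max(0))
go([.483,-.257,.20],64.8)
E
```

```text
time: 6.85
eef_pos: [0.5296, -0.0209, 0.2478]
tcp_rot: [0.025, 1.0, 0.001, -0.002]
contact_force: [-0.2, 0.5, 0.2]
opening: 1.001
finger_force: 0.0
floor z 6.246216491461176
-115 -51.4947515065547 -48.11812605065169 45.76184743057453 50.36565620164275
-100 -51.498442466067544 -48.11889344522219 45.946830017614246 50.27485810436875
-85 -51.499013772802066 -48.11996314005933 45.84119580587746 50.32410670646957
-70 -51.50537611819211 -48.12429140174597 46.11105894949123 50.30428037021664
-55 -51.50741393903814 -48.1279653549337 46.40120299356111 50.05029145324492
-40 -51.503089903915026 -46.41501411930851 44.88932977568407 50.037722316708546
-25 -48.137411952823435 -43.01074337801684 41.375584339260925 46.876525127085195
-10 -44.73278286958157 -38.79212229830195 38.04646787540157 43.35567250293983
lintel 1100 [-49.78342674  -0.78268411  52.00030533] [49.91377738  6.25765787 60.82017476]
row [3.52, -23.87, 4.81, 0.0, -0.003, 0.391]
```

View pics/w2.png

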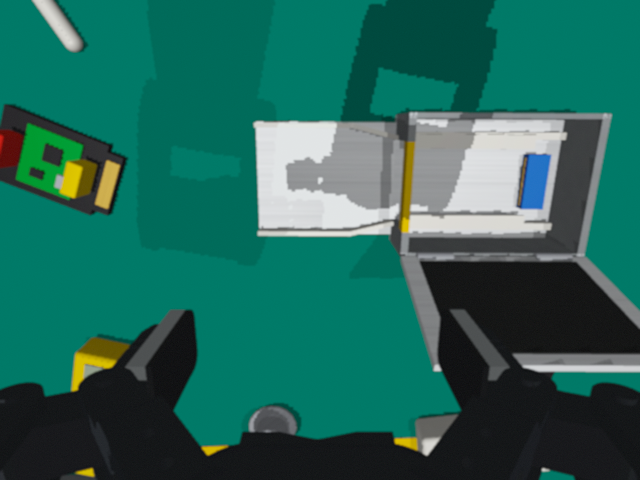

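The view shows the slot with its yellow lintel at (407,187), the blue socket at (535,182), and the carrier at the left at (60,165) with its nose facing right. Now I move above the red tab.

```bash
python3 -c "
from h import *
go([.4648,-.294,.20],64.8)"
```

```text
row [5.16, -27.66, 4.81, 0.0, -0.003, 0.391]
```

```bash
python3 -m crank '[[5.16,-27.66,4.81,0,-0.003,0.391],[5.16,-27.66,4.81,0,-0.003,0.391],[5.16,-27.66,4.81,0,-0.003,0.391],[5.16,-27.66,4.81,0,-0.003,0.391],[5.16,-27.66,4.81,0,-0.003,0.391],[5.16,-27.66,4.81,0,-0.003,0.391],[5.16,-27.66,4.81,0,-0.003,0.391],[5.16,-27.66,4.81,0,-0.003,0.391],[5.16,-27.66,4.81,0,-0.003,0.391]]' 0.6 50
python3 - <<'E'
from h import *
im,P=cam("wrist");np.save("w3.npy",P);cv2.imwrite("w3.png",im)
z=P[...,2];hsv=cv2.cvtColor(im,cv2.COLOR_BGR2HSV);H,S,V=cv2.split(hsv)
near=np.hypot(P[...,0]-.48,P[...,1]+.263)<.07
ye=near&(H>18)&(H<35)&(S>120)&(z>.030);re=near&((H<8)|(H>172))&(S>130)&(z>.030)
c=[]
for m in(ye,re):
    r=cv2.minAreaRect((P[m][:,:2]*1000).astype(np.float32));print(m.sum(),r,P[m].mean(0));c.append(np.array(r[0]))
d=c[0]-c[1];print(np.degrees(np.arctan2(d[1],d[0])),np.hypot(*d))
h=np.degrees(np.arctan2(d[1],d[0]));print(ctrl.get_state()["eef_pos"])
go([*c[1]/1000,.0115],h)
E
```

```text
time: 7.8
eef_pos: [0.4663, -0.293, 0.2016]
tcp_rot: [0.217, 0.976, 0.0, 0.001]
contact_force: [0.1, -0.4, -0.1]
opening: 0.601
finger_force: 0.0
900 ((470.7136535644531, -274.8631286621094), (110.0687484741211, 30.571029663085938), 61.09764862060547) [ 0.49140578 -0.23825816  0.08370001]
681 ((460.7693176269531, -301.88641357421875), (30.133249282836914, 29.41659927368164), 64.38634490966797) [ 0.46371074 -0.29450894  0.03658861]
69.7968197583675 28.794925675870257
[ 0.46642525 -0.29288821  0.20186323]
row [0.18, -1.07, 19.03, 0.001, 0.003, -0.085]
```

Run:
```python
from h import *
im=cv2.imread("w3.png");P=np.load("w3.npy")
z=P[...,2];H,S,V=cv2.split(cv2.cvtColor(im,cv2.COLOR_BGR2HSV))
near=np.hypot(P[...,0]-.48,P[...,1]+.263)<.06
ye=near&(H>18)&(H<35)&(S>120)&(z>.0315)&(z<.037);re=near&((H<8)|(H>172))&(S>130)&(z>.0315)&(z<.037)
c=[]
for m in(ye,re):
    m=cv2.morphologyEx(m.astype(np.uint8),cv2.MORPH_OPEN,np.ones((3,3)))>0
    r=cv2.minAreaRect((P[m][:,:2]*1000).astype(np.float32));print(m.sum(),r,np.median(P[m],0));c.append(np.array(r[0]))
d=c[0]-c[1];h=np.degrees(np.arctan2(d[1],d[0]));print(h,np.hypot(*d))
go([*c[1]/1000,.0115],h)
```

```text
685 ((493.6852111816406, -233.35888671875), (14.167685508728027, 29.71596336364746), 65.24793243408203) [ 0.49307306 -0.23350534  0.034057  ]
666 ((464.39947509765625, -294.3153076171875), (13.327018737792969, 29.426950454711914), 64.439697265625) [ 0.46376428 -0.2942973   0.03412259]
64.33863566484874 67.62647105038272
row [0.17, -0.23, 19.04, 0.001, 0.003, 0.01]
```

Run:
```python
from h import *
P=np.load("w3.npy");h=np.radians(64.6);cy=np.array([np.cos(h),np.sin(h)]);cx=np.array([cy[1],-cy[0]])
d=(P[...,:2]-[.4644,-.2943])*1000;x=d@cx;y=d@cy;z=P[...,2]*1000
for a in range(-20,62,4):
    m=(abs(x)<11)&(abs(y-a)<2)&(z<60)
    print(a,m.sum(),np.nanpercentile(z[m],[50,95]).round(1) if m.any() else "")
```

```text
-20 107 [0.3 1.4]
-16 115 [0.9 9.2]
-12 111 [8.5 9.7]
-8 104 [ 8.5 34.7]
-4 141 [34.3 35.5]
0 159 [34.3 35.3]
4 138 [34.2 35.4]
8 101 [ 9.5 33.3]
12 130 [10.3 11.3]
16 132 [10.3 11.2]
20 126 [10.3 11.5]
24 122 [10.2 11.4]
28 132 [10.7 12.9]
32 121 [11.4 13.2]
36 117 [11.4 13.3]
40 119 [11.4 13.2]
44 125 [10.7 13.1]
48 127 [10.5 13. ]
52 126 [10.2 11.7]
56 120 [10.3 11.7]
60 277 [19.3 34.4]
```

```bash
python3 -m crank '[[0.17,-0.23,5,0,0,0.005],[0.17,-0.23,9,0,0,0.005],[0.17,-0.23,13,0,0,0.005],[0.17,-0.23,15.5,0,0,0.005],[0.17,-0.23,17,0,0,0.005],[0.17,-0.23,18,0,0,0.005],[0.17,-0.23,18.8,0,0,0.005],[0.17,-0.23,18.8,0,0,0.005],[0.17,-0.23,18.8,0,0,0.005]]' 0.5; python3 -c "
from h import *
go([.4644,-.2943,.0125],64.5)"
```

```text
time: 8.75
eef_pos: [0.4644, -0.2965, 0.0151]
tcp_rot: [0.22, 0.975, -0.001, 0.002]
contact_force: [0.1, -0.1, 0.3]
opening: 0.499
finger_force: 0.0
row [0.1, 0.2, 0.26, -0.0, 0.005, 0.0]
```

```bash
python3 -m crank '[[0.1,0.15,0.2,0,0,0],[0.1,0.15,0.2,0,0,0],[0.1,0.15,0.2,0,0,0],[0.1,0.15,0.2,0,0,0],[0.1,0.15,0.2,0,0,0],[0.1,0.15,0.2,0,0,0],[0.1,0.15,0.2,0,0,0],[0.1,0.15,0.2,0,0,0]]' 0 50; python3 -c "
from h import *
go([.4644,-.2943,.0125],64.5)
C=np.array([.5162,.1304]);th=np.radians(87.1);by=np.array([np.cos(th),np.sin(th)]);bx=np.array([by[1],-by[0]])
C=C-.0785*by-.0007*bx;print(C)
p=C+by*(-.068-.040);print(p);go([*p,.075],87.1)"
```

```text
time: 9.55
eef_pos: [0.4638, -0.2946, 0.0127]
tcp_rot: [0.221, 0.975, -0.0, 0.002]
contact_force: [-1.3, 1.2, 6.2]
opening: 0.148
finger_force: 51.8
row [-0.04, 0.05, 0.02, 0.0, 0.004, 0.0]
[0.51152935 0.05203595]
[ 0.50606531 -0.05582575]
row [6.43, 23.37, -6.25, -0.0, 0.004, -0.394]
```

```bash
python3 -m crank '[[0,0,-1.5,0,0,0],[0,0,-3.5,0,0,0],[0.3,1,-5.5,0,0,-0.02],[1,3.5,-6.2,0,0,-0.06],[1.8,6.5,-6.2,0,0,-0.11],[2.6,9.5,-6.2,0,0,-0.16],[3.4,12.5,-6.2,0,0,-0.21],[4.2,15.5,-6.2,0,0,-0.26],[5,18,-6.2,0,0,-0.31],[5.7,20.5,-6.2,0,0,-0.36]]' 0 70;python3 -c "
from h import *
go([.5061,-.0558,.075],87.1)"
```

```text
time: 10.55
eef_pos: [0.4993, -0.083, 0.0737]
tcp_rot: [0.041, 0.999, -0.0, 0.001]
contact_force: [0.4, 0.2, -1.9]
opening: 0.151
finger_force: 68.5
row [-0.46, 2.77, -0.13, -0.0, 0.002, -0.032]
```

```bash
python3 -m crank '[[-0.2,1.5,-0.1,0,0,-0.016],[-0.4,2.5,-0.1,0,0,-0.03],[-0.46,2.75,-0.1,0,0,-0.032],[-0.46,2.75,-0.1,0,0,-0.032],[-0.46,2.75,-0.1,0,0,-0.032]]';python3 - <<'E'
from h import *
im,P=cam("wrist");np.save("w4.npy",P);cv2.imwrite("pics/w4.png",im)
go([.5061,-.0558,.075],87.1);print(ctrl.get_state()["contact_force"])
E
```

```text
time: 11.05
eef_pos: [0.5068, -0.0582, 0.0749]
tcp_rot: [0.027, 1.0, -0.0, 0.001]
contact_force: [0.6, -0.7, -1.3]
opening: 0.149
finger_force: 68.5
row [0.08, 0.24, -0.01, -0.001, 0.003, -0.003]
[-0.09629802 -0.69408677 -2.02658652]
```

View pics/w4.png

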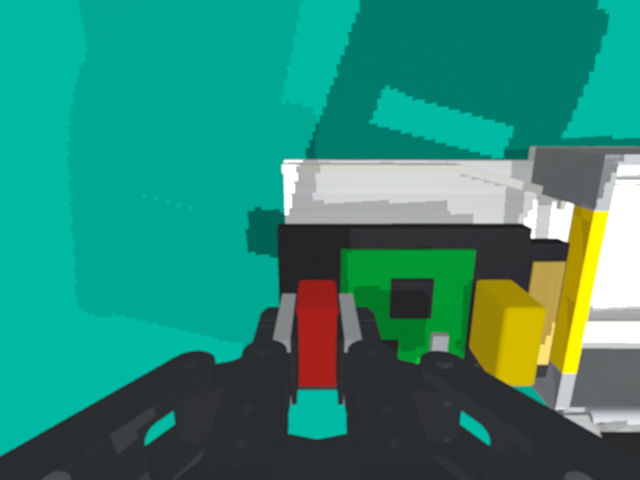

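The carrier is held by its red tab (317,330), level above the lead-in with its nose just before the lintel. I check its lateral offset against the rails in this same image.

```bash
cat >> h.py <<'E'
th=np.radians(87.1);by=np.array([np.cos(th),np.sin(th)]);bx=np.array([by[1],-by[0]])
C=np.array([.51153,.05204])
def box(P):
    d=(P[...,:2]-C)*1000;return np.stack([d@bx,d@by,P[...,2]*1000],-1)
def tabs(im,B,zlo,zhi):
    H,S,V=cv2.split(cv2.cvtColor(im,cv2.COLOR_BGR2HSV));z=B[...,2];near=(abs(B[...,0])<35)&(B[...,1]<140)&(B[...,1]>-140)
    for n,m in(("y",near&(H>18)&(H<35)&(S>120)),("r",near&((H<8)|(H>172))&(S>130))):
        m=m&(z>zlo)&(z<zhi)
        if m.sum()>30:print(n,m.sum(),np.round(B[m].min(0),1),np.round(B[m].max(0),1),[np.round(v,1) for v in cv2.minAreaRect(B[m][:,:2].astype(np.float32))],np.median(B[m],0).round(1))
E
python3 - <<'E'
from h import *
B=box(np.load("w4.npy"));im=cv2.imread("pics/w4.png")
tabs(im,B,93,106)
z=B[...,2];V=im.max(2)
for y in range(-115,-20,12):
    s=(abs(B[...,1]-y)<3)&(z>14)&(z<24)&(abs(B[...,0])<60)&(V>100);x=B[s][:,0]
    c=(abs(B[...,1]-y)<3)&(z>60)&(z<85)&(abs(B[...,0])<45);k=B[c][:,0]
    print(y,x[x<0].min().round(1) if (x<0).any() else "",x.max().round(1) if x.size else "",k.min().round(1) if k.size else "",k.max().round(1) if k.size else "",np.percentile(z[c],[10,50,90]).round(1) if k.size else "")
E
```

```text
y 3511 [-13.5 -49.7  93. ] [ 17.2 -34.6  98.2] [array([  1.9, -42.1]), array([30.7, 15.1]), np.float64(0.0)] [  0.3 -42.7  96. ]
r 3229 [ -13.7 -116.9   93. ] [  17.5 -102.7  104.8] [array([   1.8, -110.2]), array([14.2, 31. ]), np.float64(88.3)] [   0.2 -109.8   96.2]
-115 -51.2 -46.9 -33.2 37.7 [69.5 70.5 77.8]
-103 -51.2 -46.8 -33.3 37.4 [69.5 70.5 76.8]
-91 -51.1 -46.9 -33.1 0.2 [69.8 72.  73.1]
-79 -51.0 -46.9 -33.2 21.4 [70.1 72.5 74.6]
-67 -51.0 -46.9 -33.1 23.2 [70.2 72.3 74.3]
-55 -50.9 -46.8 -33.1 20.1 [70.1 72.1 72.9]
-43 -50.9 -46.8 -33.1 27.8 [69.3 70.4 78.2]
-31 -49.1 -43.9 -33.0 -6.9 [69.2 70.2 71. ]
```

```bash
python3 -m crank '[[0.2,0,1.5,0,0,0],[0.2,0,3,0,0,0],[0.2,0,4.2,0,0,0],[0.2,0,5,0,0,0],[0.2,0,5.4,0,0,0],[0.2,0,5.5,0,0,0],[0.2,0,5.6,0,0,0],[0.2,0,5.6,0,0,0]]';python3 - <<'E'
from h import *
im,P=cam("wrist");B=box(P);np.save("w5.npy",P);cv2.imwrite("w5.png",im);tabs(im,B,37,48);s=ctrl.get_state();print(s["contact_force"],s["eef_pos"],box(s["eef_pos"]))
y=-79;z=B[...,2]
for y in(-103,-55):
  k=B[(abs(B[...,1]-y)<3)&(z>11)&(z<17)&(abs(B[...,0])<40)&(im.max(2)<90)];print(k[:,0].min(),np.median(k[:,2]))
  k=B[(abs(B[...,1]-y)<3)&(z>14)&(z<24)&(abs(B[...,0])<60)&(im.max(2)>100)];print("rail",k[:,0].min())
E
```

```text
time: 11.9
eef_pos: [0.5055, -0.0576, 0.0194]
tcp_rot: [0.026, 1.0, -0.0, 0.002]
contact_force: [1.0, 0.3, -0.7]
opening: 0.144
finger_force: 68.5
y 3733 [-15.  -49.3  37. ] [35.   1.  47.9] [array([  8.2, -22.9]), array([65. , 30.1]), np.float64(65.3)] [ -0.4 -42.   40.5]
r 3239 [ -14.9 -116.5   37.1] [  15.6 -102.2   48. ] [array([   0.3, -109.2]), array([30.5, 14.3]), np.float64(0.7)] [  -1.3 -109.2   40.7]
[-0.21393724  0.14869536 -1.98657984] [ 0.50548627 -0.05756381  0.01940645] [  -0.49080788 -109.76921301   19.4064506 ]
-34.559595001328184 14.804270590993262
rail -51.17437570052062
-34.38961132409206 14.690369005723014
rail -50.92243040910604
```

```bash
python3 -m crank '[[0.05,0,0.06,0,0,0],[0.05,1,0.06,0,0,0],[0.05,2,0.06,0,0,0],[0.05,2.6,0.06,0,0,0],[0.05,3.2,0.06,0,0,0],[0.05,3.8,0.06,0,0,0]]' 0 45;python3 -m crank '[[0,0.5,0,0,0,0],[0,1,0,0,0,0],[0,1.5,0,0,0,0]]'
```

```text
time: 12.55
eef_pos: [0.5071, -0.019, 0.0187]
tcp_rot: [0.026, 1.0, -0.001, 0.002]
contact_force: [0.6, -2.1, 2.0]
opening: 0.144
finger_force: 69.0
time: 12.85
eef_pos: [0.5079, -0.0045, 0.0188]
tcp_rot: [0.026, 1.0, -0.001, 0.002]
contact_force: [0.2, -4.1, 3.4]
opening: 0.151
finger_force: 69.3
```

```bash
python3 -m crank '[[0,0.6,0,0,0,0],[0,1.2,0,0,0,0],[0,1.8,0,0,0,0],[0,2.4,0,0,0,0],[0,2.4,0,0,0,0]]';python3 - <<'E'
from h import *
im,P=cam("wrist");B=box(P);np.save("w6.npy",P);cv2.imwrite("pics/w6.png",im);tabs(im,B,38,46);s=ctrl.get_state();print(s["contact_force"],box(s["eef_pos"]))
E
```

```text
time: 13.35
eef_pos: [0.5091, 0.0203, 0.0187]
tcp_rot: [0.026, 1.0, -0.0, 0.002]
contact_force: [0.8, -0.1, 4.6]
opening: 0.149
finger_force: 69.5
y 3470 [-34.9  -0.3  38. ] [15.5 43.8 46. ] [array([-8.8, 20.9]), array([57.1, 35. ]), np.float64(69.9)] [-1.6 35.7 40.1]
r 3150 [-15.1 -38.1  38. ] [ 15.5 -24.3  45.9] [array([  0.2, -31.1]), array([30.6, 13.8]), np.float64(0.3)] [ -1.2 -31.2  40.1]
[ 0.29123528 -0.5992989   5.6925973 ] [ -0.73994876 -31.77764469  18.76583761]
```

View pics/w6.png

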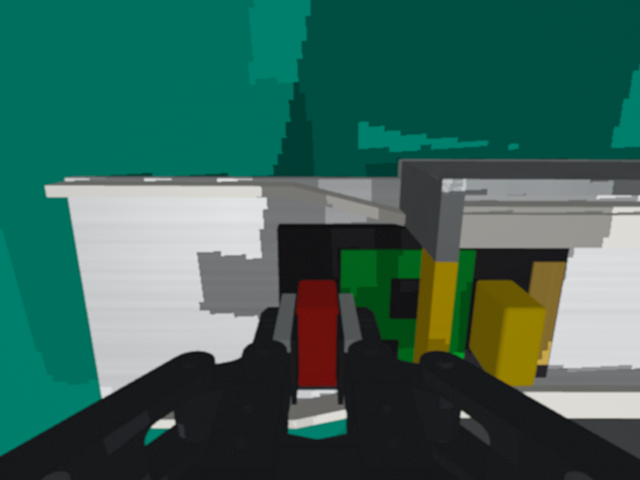

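Run:
```python
from h import *
B=box(np.load("w6.npy"));im=cv2.imread("pics/w6.png")
d=B-[-.7,-31.5,18.8];v,u=np.mgrid[0:480,0:640]
g=(im.max(2)<75)&(v>285)&(abs(d[...,0])<60)
for h in range(5,110,7):
    m=g&(abs(d[...,2]-h)<3.5)&(abs(d[...,1])<75)
    if m.sum()>5:
        q=d[m];print(h,m.sum(),"left",np.percentile(q[:,1],1).round(1),"right",np.percentile(q[:,1],99).round(1),"x",np.percentile(q[:,0],[1,99]).round(1))
```

```text
5 124 left -18.0 right 71.5 x [-12.6  57. ]
12 355 left -19.3 right 60.9 x [-12.5  15. ]
19 464 left -19.0 right 19.8 x [-11.7  12.7]
26 648 left -18.9 right 31.6 x [-15.5   8.8]
33 398 left -18.6 right 19.8 x [-12.    9.9]
40 1426 left -24.3 right 25.6 x [-13.8  10. ]
47 3211 left -36.2 right 37.3 x [-14.3   7.5]
54 9084 left -40.7 right 41.5 x [-14.   8.]
61 6106 left -45.0 right 45.5 x [-13.3  10.4]
68 7700 left -49.6 right 49.9 x [-18.    8.4]
75 11794 left -53.8 right 54.3 x [-18.1   0.8]
82 12816 left -56.2 right 57.3 x [-18.3  -6.3]
89 4471 left -52.9 right 54.4 x [-19.5 -11.8]
96 529 left -18.8 right 19.3 x [-20.8 -19.1]
```

The carrier is through the slot under the lintel, with the yellow tab (507,330) inside the box and the red tab (317,330) still outside. I release the red tab with a small opening, lift over the lintel and take the yellow tab.

```bash
python3 -m crank '[[0,0,0,0,0,0],[0,0,0,0,0,0],[0,0,0,0,0,0],[0,0,-1,0,0,0],[0,0,-3,0,0,0],[0,0,-6,0,0,0],[0,0,-6.2,0,0,0],[0,2,-6.2,0,0,0],[0,5,-6.2,0,0,0],[0,6.8,-6.2,0,0,0]]' 0.28; python3 -m crank '[[0,0,0,0,0,0],[0,0,0,0,0,0]]'
python3 - <<'E'
from h import *
im,P=cam("wrist");B=box(P);np.save("w7.npy",P);cv2.imwrite("w7.png",im);tabs(im,B,38,43);s=ctrl.get_state();print(s["contact_force"],box(s["eef_pos"]))
go([*(C+by*.0369+bx*.0002),.0215],87.1)
E
```

```text
time: 14.4
eef_pos: [0.5115, 0.0886, 0.08]
tcp_rot: [0.026, 1.0, -0.0, 0.001]
contact_force: [0.0, -1.1, 0.0]
opening: 0.275
finger_force: 0.0
time: 14.6
eef_pos: [0.5116, 0.0875, 0.0799]
tcp_rot: [0.026, 1.0, -0.0, 0.001]
contact_force: [0.0, -0.6, 0.1]
opening: 0.285
finger_force: 0.0
y 1698 [-14.8   5.8  38.1] [15.2 43.5 43. ] [array([ 0.3, 24.7]), array([30.1, 37.7]), np.float64(0.5)] [-0.6 36.4 40.1]
r 1624 [-14.9 -37.4  38. ] [ 15.6 -24.   42. ] [array([  0.3, -30.7]), array([13.4, 30.5]), np.float64(90.0)] [ -0.7 -30.4  40.1]
[-0.23057827 -0.45069803 -0.29750396] [-1.58848051 34.96245542 79.91354142]
row [-0.17, 0.2, 5.84, -0.001, 0.002, -0.002]
```

```bash
python3 -m crank '[[-0.15,0.2,0,0,0,0],[-0.15,0.2,1.5,0,0,0],[-0.15,0.2,3,0,0,0],[-0.15,0.2,4,0,0,0],[-0.15,0.2,4.8,0,0,0],[-0.15,0.2,5.4,0,0,0],[-0.15,0.2,5.8,0,0,0],[-0.15,0.2,5.8,0,0,0]]'; python3 -m crank '[[0,0,0,0,0,0],[0,0,0,0,0,0],[0,0,0,0,0,0],[0,0,0,0,0,0],[0,0,0,0,0,0]]' 0 60; python3 -c "
from h import *
s=ctrl.get_state();print(s['contact_force'],box(s['eef_pos']))"
```

```text
time: 15.45
eef_pos: [0.5136, 0.0892, 0.0219]
tcp_rot: [0.026, 1.0, -0.0, 0.001]
contact_force: [0.1, 0.9, 0.4]
opening: 0.284
finger_force: 0.0
time: 15.95
eef_pos: [0.5142, 0.0893, 0.0226]
tcp_rot: [0.026, 1.0, -0.0, 0.002]
contact_force: [-0.1, 0.3, 1.5]
opening: 0.151
finger_force: 61.5
[-0.12754269  0.31177162  1.49513228] [ 0.73386396 37.3779029  22.63544659]
```

```bash
python3 -m crank '[[0,0.8,0,0,0,0],[0,1.6,0,0,0,0],[0,2.4,0,0,0,0],[0,3.2,0,0,0,0],[0,4,0,0,0,0],[0,4.6,0,0,0,0]]'; python3 -m crank '[[0,0.4,0,0,0,0],[0,0.8,0,0,0,0],[0,1.2,0,0,0,0],[0,1.5,0,0,0,0]]';python3 -c "
from h import *
s=ctrl.get_state();print(s['contact_force'],box(s['eef_pos']))"
```

```text
time: 16.55
eef_pos: [0.5167, 0.1359, 0.0227]
tcp_rot: [0.026, 1.0, -0.001, 0.002]
contact_force: [-1.5, -4.2, 5.3]
opening: 0.147
finger_force: 62.0
time: 16.95
eef_pos: [0.5174, 0.1492, 0.0227]
tcp_rot: [0.026, 1.0, -0.002, 0.001]
contact_force: [-1.3, -8.9, 6.8]
opening: 0.148
finger_force: 62.3
[-1.26177373 -8.86694965  6.82303929] [ 0.89991955 97.33334609 22.66944796]
```

Now I push gently on to the hard stop, watching the force.

```bash
python3 -m crank '[[0,0.15,0,0,0,0],[0,0.3,0,0,0,0],[0,0.4,0,0,0,0],[0,0.4,0,0,0,0]]'; python3 -m crank '[[0,0.1,0,0,0,0],[0,0.2,0,0,0,0],[0,0.2,0,0,0,0]]';python3 -m crank '[[0,0.1,0,0,0,0],[0,0.2,0,0,0,0],[0,0.2,0,0,0,0]]';python3 -c "
from h import *
s=ctrl.get_state();print(s['contact_force'],box(s['eef_pos']))"
```

```text
time: 17.35
eef_pos: [0.5176, 0.1526, 0.0227]
tcp_rot: [0.026, 1.0, -0.002, 0.001]
contact_force: [-1.2, -9.6, 6.5]
opening: 0.147
finger_force: 62.3
time: 17.65
eef_pos: [0.5176, 0.1528, 0.0228]
tcp_rot: [0.025, 1.0, -0.004, 0.001]
contact_force: [-1.9, -16.0, 7.8]
opening: 0.149
finger_force: 62.5
time: 17.95
eef_pos: [0.5176, 0.153, 0.023]
tcp_rot: [0.024, 1.0, -0.006, 0.0]
contact_force: [-2.7, -23.1, 11.3]
opening: 0.148
finger_force: 62.7
[ -2.74138648 -23.10729701  11.29724991] [  0.96327937 101.16005167  22.95620047]
```

The hard stop is reached: force climbs to 23 N with no travel, at box y 101.2. I release and lift.

```bash
python3 -m crank '[[0,0,0,0,0,0],[0,0,0,0,0,0],[0,0,0,0,0,0],[0,0,0,0,0,0]]' 0.28; python3 -m crank '[[0,-0.3,-1,0,0,0],[0,-0.3,-3,0,0,0],[0,-0.3,-6,0,0,0],[0,-0.3,-10,0,0,0],[0,-0.3,-14,0,0,0],[2,-0.3,-16,0,0,0],[2,-0.3,-16,0,0,0],[2,-0.3,-16,0,0,0]]';python3 - <<'E'
from h import *
im,P=cam("wrist");B=box(P);cv2.imwrite("pics/w8.png",im);tabs(im,B,38,42)
H,S,V=cv2.split(cv2.cvtColor(im,cv2.COLOR_BGR2HSV));m=(H>100)&(H<125)&(S>120)&(abs(B[...,0])<30)&(B[...,1]>100)&(B[...,1]<150)&(B[...,2]<22)&(B[...,2]>15)
print("socket",B[m].min(0),B[m].max(0),np.percentile(B[m][:,1],[2,98]))
E
```

```text
time: 18.35
eef_pos: [0.517, 0.1576, 0.0217]
tcp_rot: [0.026, 1.0, -0.001, 0.001]
contact_force: [-0.4, -6.6, 2.0]
opening: 0.279
finger_force: 3.5
time: 19.15
eef_pos: [0.4964, 0.1572, 0.182]
tcp_rot: [0.026, 1.0, 0.0, 0.002]
contact_force: [-0.3, -0.5, -0.0]
opening: 0.279
finger_force: 0.0
y 739 [-14.7  93.6  38.1] [ 15.  107.8  41.9] [array([  0.2, 100.8]), array([13.9, 29.8]), np.float64(89.3)] [ -0.3 100.5  40.1]
r 728 [-15.3  26.1  38. ] [14.8 40.  42. ] [array([-0.2, 33.1]), array([13.9, 30. ]), np.float64(89.2)] [-0.6 33.3 40.1]
socket [-24.11135641 127.79673442  15.03188743] [ 25.24879687 147.42402927  20.02638694] [128.2204147  146.92368986]
```

View pics/w8.png

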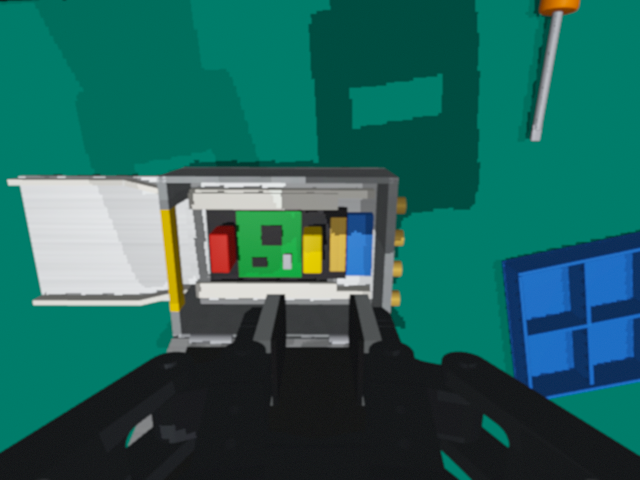

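The view shows the carrier home: yellow tab at box y 100.8, red at 33.1, and the socket face at 128. The lid is clear and the force is about zero, so I hand in.

```bash
python3 -c "
from plant import ctrl
print(ctrl.sign_off())"
```

```text
the job is handed in; nothing more can be done
None
```

The job is handed in: the lid was left open on its stop, and the carrier is fully home with the blue socket pushed back to its stop, at about 19 s; I never moved the arm onto the meter, spool or screwdriver.

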